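# Set the tablet dispenser's cap to the open pot

### The arm

A 6-joint arm with a two-finger parallel gripper is mounted at the origin on the work surface. World frame = base frame: x ahead of the robot, y to its left, z up, the work surface at z = 0. Lengths are in m, angles in rad, forces in N, time in s.
With the tool pointing down it reaches from about 0.35 to 0.8 m from the base axis. Payload 7.3 kg.
Tool frame: the origin (TCP) lies between the finger pads; the fingertips stand 25 mm ahead of it and the grasp point (between the pads) lies 6 mm ahead of it (r.tip_extent is the distance from the TCP to the fingertips, in m); z points along the fingers, y is the direction in which the jaws open and shut (so a half turn about z gives the same grasp; the last joint's range is limited). The gripper opens to 85 mm and grips with 20 to 120 N. Pads are 22 mm wide; open, the fingers measure 114 mm over their backs; the gripper's body (76 mm by 85 mm) begins 54 mm behind the grasp point. The pads swing forward as they close: fully open they stand 13 mm farther back than shut.
Start: joints at [-1.394, 0.342, 1.524, -0, 1.275, -0.146], TCP at [0.167, -0.498, 0.256] pointing down, gripper open.
Joint ranges: [-2.53, 2.53], [-0.77, 2.02], [0.04, 2.7], [-1, 4.14], [0.28, 2.66], [-3.11, 3.11]. Speed limits (rad/s): [2.57, 2.57, 3.14, 3.14, 3.14, 3.14].

### API

Orientations are given as a unit quaternion [x, y, z, w].
In Python, from workcell import r, command_gripper, optics gives the robot as it stands. The module is installed in compiled form; this text tells all that it offers. Calls block until the motion is done:
- r.reach(position, orientation): joint-space move of the TCP to a pose.
- r.move_straight(position, orientation=None, speed=0.15, max_force=None): straight line of the TCP; orientation=None keeps the orientation; speed is the mean speed in m/s. With max_force (N) it stops when the force on the tool has changed by that much, and returns True; else False.
- r.movej(angles): joint-space move.
- command_gripper(opening, force=None): finger opening in m; force is the grip in N (None keeps the last); returns when the fingers have stopped.
- r.hold(seconds).
- r.solve_ik(position, orientation): joint angles nearest the present ones, or None.
- r.read_state(): the state.
- optics.get_image(name): name is "scene" or "top"; returns (picture, depth): 384x512x3 uint8, red, green, blue; 384x512 float32, m along the optical axis (not along the pixel's ray), 0 where there is no reading.
- optics.camera_model(name): a dict with "K" (3x3 intrinsics, pixels), "k1" (the pictures are not rectified: a ray, as slopes to the right and down, at radius r is drawn at 1 + k1 r^2 times it, then the intrinsics apply), "R" (3x3) and "t" (3): a world point X has camera coordinates R X + t. Camera axes: x right, y down, z forward; pixel columns grow to the right and rows downward; lengths in m; the calibration is good to about 2 mm. A picture is of the moment at which its call begins. camera_model takes no time and is no camera call.
A pose or a line that the arm cannot do raises r.PlanningError and nothing moves.
- r.finish_job(): hands the job in, once; it reports no verdict.
The state is a dict: "time_s": time; "joint_positions": joint angles; "dq": joint speeds; "tau": joint torques, N m; "eef_pos": TCP position; "eef_rot": TCP orientation; "contact_force": force on the tool from outside, world axes, zero at the start; "torque": the same for the moment, N m; "grip_width": finger opening in m.
Only numpy, scipy, OpenCV 4.12 (cv2) and the standard library are available. Lean on these libraries where they do the work, as an engineer would, in place of code of your own. Each camera call takes 0.05 s, during which the arm holds its last target.

### The job

The round tablet dispenser on the pharmacy table has two pour lips, with a small pot standing under each. Turn its cap by the bar until the cap's opening is in line with the lip over the open, empty pot (not the one whose pot has its lid on), then let go. Leave both pots standing where they are.

Things in the scene. Friction and masses are not known exactly. Their poses are not given: they have to be found in the camera images.
- drum: Round white dispenser drum, 108 mm across, 64 mm high, fixed. Origin: centre of its underside, on the cap's axis; z up. Two identical pour lips (channels 30 mm wide, 53 to 63 mm above the table, reaching 85 mm from the axis) stick out at +1.0 and -1.0 rad (57 degrees) from the drum's +x axis, counter-clockwise from above positive. +x points away from the robot, give or take 0.5 rad.
- cap (a joint): Flat grey cap, top face 68 mm up. Value: angle (rad) from drum +x to the middle of its one opening, counter-clockwise from above; starts within 0.3 of 0, range -1.6 to 1.6. Opening: 50 degree sector, 19 to 47 mm from the axis. Grip bar on the axis, 14 mm thick, 50 mm long, its top 100 mm above the table, lying square to the opening's direction. Stays where left (friction 0.06 N m).
- open_pot_mid (a point): Centre of the open, empty white pot, 46 mm across and 40 mm high, standing loose on the table under the outer end of one lip, about 108 mm from the drum's axis; this point is 20 mm above its underside. Under which lip it stands varies.
- lidded_pot_mid (a point): Centre of the closed pot with a screw lid on, 47 mm across and 44 mm high, standing loose under the other lip; this point is 22 mm above its underside.
There are look-alikes about, which are no part of the job. What is shaped like the part that bears open_pot_mid but green is not meant.

How it is judged:
At the end, for the whole second after the job is handed in: The middle of the cap's opening is within 0.2 rad (11 degrees) of the lip over the open pot (cap at +1.0 or -1.0 rad), the cap is at rest, and both pots stand upright within 20 mm of where they began (((y of open_pot_mid in the frame of drum above 0 m and value of joint cap between 0.8 and 1.2 rad) or (y of open_pot_mid in the frame of drum below 0 m and value of joint cap between -1.2 and -0.8 rad)) and velocity of joint cap between -0.05 and 0.05 rad/s and distance of each of open_pot_mid, lidded_pot_mid from where it was at the start of the episode below 0.02 m and angle between each of open_pot_mid, lidded_pot_mid's own z axis and vertical below 0.2 rad); the robot touches nothing.
It fails at once if a pot is shoved or knocked over (distance of any of open_pot_mid, lidded_pot_mid from where it was at the start of the episode above 0.03 m or angle between any of open_pot_mid, lidded_pot_mid's own z axis and vertical above 0.5 rad).
It also fails if it takes over 29 s, if anything falls off the work surface, if the arm or the gripper's body presses on something with over 40 N, if the wrist force passes 120 N, or if a joint passes its speed limit or range.

## Working session

There is one attempt and no reset: what is moved stays moved. The work goes in short steps, each a Python script; the robot and the scene stay as the last script left them, time stands still between calls to the robot, and variables do not carry over. Pictures are saved under pics/ and viewed, and the job is handed in when it is done.

```bash
mkdir -p pics
python3 - <<'E'
from workcell import r, optics
import cv2, numpy as np
for n in ["scene","top"]:
    p,d=optics.get_image(n); cv2.imwrite(f"pics/{n}0.png",p[:,:,::-1]); np.save(f"pics/{n}0.npy",d)
    m=optics.camera_model(n); print(n,m)
print(r.read_state()["time_s"],r.read_state()["eef_rot"])
E
```

```text
scene {'K': array([[429.71017781,   0.        , 245.40526555],
       [  0.        , 429.71017781, 191.17725142],
       [  0.        ,   0.        ,   1.        ]]), 'k1': -0.0036925856149716925, 'R': array([[-0.05884417,  0.99826198, -0.00322183],
       [ 0.54960516,  0.02970279, -0.83489635],
       [-0.83334959, -0.05089951, -0.55039777]]), 't': array([-0.00347092, -0.25579549,  1.26362049])}
top {'K': array([[405.20221377,   0.        , 258.47402271],
       [  0.        , 405.20221377, 184.85221532],
       [  0.        ,   0.        ,   1.        ]]), 'k1': -0.1280548657346555, 'R': array([[-0.01720544, -0.99927405, -0.03399037],
       [-0.9920887 ,  0.02129008, -0.12372041],
       [ 0.12435426,  0.0315928 , -0.9917348 ]]), 't': array([0.06267128, 0.60721021, 0.72579495])}
0.1 [ 9.87003323e-01  1.60698430e-01 -2.97335776e-05 -6.74277158e-04]
```

View pics/scene0.png

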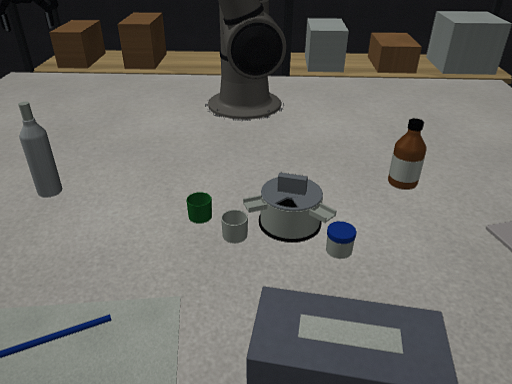

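View pics/top0.png

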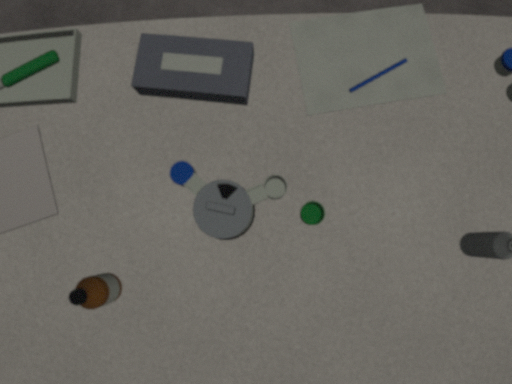

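The scene picture shows the drum at about (291,208), the open white pot at (235,226), the blue-lidded pot at (341,240) and a green decoy at (200,208). In the top picture the drum is at (223,209), the open pot at (275,187) and the lidded pot at (182,173). I'll enlarge the top picture.

Run:
```python
import cv2
p=cv2.imread("pics/top0.png")[140:250,150:340]
p=cv2.convertScaleAbs(p,alpha=1.6)
cv2.imwrite("pics/top0c.png",cv2.resize(p,None,fx=4,fy=4,interpolation=cv2.INTER_CUBIC))
```

```text
(no output)
```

View pics/top0c.png

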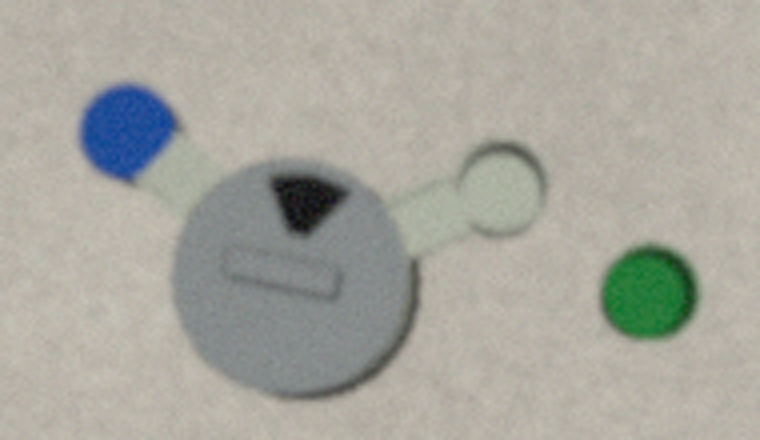

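The crop shows the bar running from about (225,260) to (338,284), the black opening around (308,205), the lips, the lidded pot at (127,131) and the open pot at (502,188). Next I'll convert these to world positions.

```bash
cat > h.py <<'E'
import numpy as np, cv2
from workcell import r, optics, command_gripper
def ray(n,uv,z):
    m=optics.camera_model(n); 
    x=cv2.undistortPoints(np.array([[uv]],float),m["K"],np.array([m["k1"],0,0,0,0.]))[0,0]
    d=m["R"].T@np.array([x[0],x[1],1]); c=-m["R"].T@m["t"]
    return c+d*(z-c[2])/d[2]
def back(n,d):
    m=optics.camera_model(n); h,w=d.shape
    v,u=np.mgrid[:h,:w]; uv=np.stack([u,v],-1).reshape(-1,1,2).astype(float)
    x=cv2.undistortPoints(uv,m["K"],np.array([m["k1"],0,0,0,0.]))[:,0]
    X=np.c_[x,np.ones(len(x))]*d.reshape(-1,1)
    return ((X-m["t"])@m["R"]).reshape(h,w,3)
E
python3 - <<'E'
from h import *
c=lambda x,y:(x/4+150-.375,y/4+140-.375)
P={k:ray("top",c(*v[:2]),v[2]) for k,v in dict(cap=(293,277,.068),barA=(225.5,260.5,.1),barB=(338,284,.1),bar1=(229,246,.1),bar2=(342,268,.1),
 op=(502,188,.04),lid=(127,131,.044),oin=(299,233,.068),oa=(271,178,.068),ob=(348,192,.068)).items()}
for k,v in P.items(): print(k,v.round(4))
C=P["cap"]; 
for k in["op","lid","oin","oa","ob"]:
    v=P[k]-C; print(k,np.hypot(*v[:2]).round(4),np.arctan2(v[1],v[0]).round(3))
for a,b in(("barA","barB"),("bar1","bar2")):
    b_=P[b]-P[a]; print("bar",np.arctan2(b_[1],b_[0]),np.hypot(*b_[:2]),(P[a]+P[b])/2)
d=np.load("pics/top0.npy"); W=back("top",d); 
dist=np.hypot(W[...,0]-C[0],W[...,1]-C[1])
for lo,hi in((.085,.12),(.06,.075)):
    m=(dist<.075)&(W[...,2]>lo)&(W[...,2]<hi); p=W[m]; print(lo,m.sum(),p.mean(0),(p.min(0)+p.max(0))/2)
    if m.sum()>5:
        q=p[:,:2]-p[:,:2].mean(0); u,s,vt=np.linalg.svd(q,full_matrices=False); print(vt[0],np.arctan2(vt[0][1],vt[0][0]),np.ptp(q@vt.T,0))
d=np.load("pics/scene0.npy"); W=back("scene",d); dist=np.hypot(W[...,0]-C[0],W[...,1]-C[1])
m=(dist<.075)&(W[...,2]>.094)&(W[...,2]<.12); p=W[m]; print("scene bar top",m.sum(),p.mean(0))
m=(dist<.075)&(W[...,2]>.075); p=W[m]; print("scene bar",m.sum(),p.mean(0),p.min(0),p.max(0))
E
```

```text
cap [0.5622 0.1152 0.068 ]
barA [0.5678 0.1407 0.1   ]
barB [0.5567 0.0918 0.1   ]
bar1 [0.5741 0.1391 0.1   ]
bar2 [0.5636 0.09   0.1   ]
op [0.6041 0.0196 0.04  ]
lid [0.6347 0.1971 0.044 ]
oin [0.5822 0.1123 0.068 ]
oa [0.6076 0.1249 0.068 ]
ob [0.6004 0.0898 0.068 ]
op 0.1043 -1.158
lid 0.1094 0.847
oin 0.0201 -0.144
oa 0.0464 0.212
ob 0.0458 -0.587
bar -1.7934887875709018 0.0501453703666255 [0.56224659 0.11624394 0.1       ]
bar -1.7807256933024274 0.050267612620750066 [0.56883139 0.11456506 0.1       ]
0.085 240 [0.56315722 0.11667708 0.09917069] [0.56298923 0.11725643 0.09436598]
[-0.22604996 -0.97411571] -1.7988170910132155 [0.05022568 0.01400143]
0.06 2383 [0.56092523 0.11682075 0.0674542 ] [0.56604938 0.11049877 0.06664871]
[-0.12632942 -0.99198834] -1.6974642053477236 [0.13783538 0.10724564]
scene bar top 208 [0.56736059 0.1175163  0.09894177]
scene bar 480 [0.56902074 0.11727308 0.09075764] [0.55431243 0.09189878 0.07500121] [0.57698654 0.14265584 0.10238298]
```

```bash
cat >> h.py <<'E'
from scipy.spatial.transform import Rotation as Ro
def down(yaw): # tool z down, tool y along world yaw
    y=np.array([np.cos(yaw),np.sin(yaw),0]); z=np.array([0,0,-1.]); 
    return Ro.from_matrix(np.c_[np.cross(y,z),y,z]).as_quat()
AX=np.array([.5635,.1165]); A0=-.224; A1=-1.16
E
python3 - <<'E'
from h import *
for o in(0,np.pi,-np.pi):
    for a in(A0,A1):
        q=r.solve_ik([*AX,.103],down(a+o)); print(o,a,None if q is None else np.round(q,3))
print(r.tip_extent)
q=r.solve_ik([*AX,.103],down(A0)); q=np.array(q); q0=q.copy()
command_gripper(.045,30)
r.reach([*AX,.2],down(A0)); print(r.tip_extent, r.read_state()["joint_positions"],r.read_state()["eef_pos"],r.read_state()["time_s"],r.read_state()["grip_width"])
p,d=optics.get_image("scene"); cv2.imwrite("pics/s1.png",p[:,:,::-1])
E
```

```text
0 -0.224 [ 0.071  0.592  1.575 -0.     0.975  0.295]
0 -1.16 [ 0.071  0.592  1.575 -0.     0.975  1.231]
3.141592653589793 -0.224 [ 0.071  0.592  1.575 -0.     0.975 -2.847]
3.141592653589793 -1.16 [ 0.071  0.592  1.575 -0.     0.975 -1.911]
-3.141592653589793 -0.224 [ 0.071  0.592  1.575 -0.     0.975 -2.847]
-3.141592653589793 -1.16 [ 0.071  0.592  1.575 -0.     0.975 -1.911]
0.025
0.025 [ 6.92044582e-02  4.81584940e-01  1.46610240e+00 -2.09897316e-04
  1.19370811e+00  2.94683001e-01] [0.56372016 0.11560123 0.20008472] 3.1667 0.04493565922105987
```

Run:
```python
from h import *
print(r.move_straight([*AX,.102],speed=.08,max_force=15))
s=r.read_state(); print(s["eef_pos"],s["contact_force"].round(1) if hasattr(s["contact_force"],"round") else s["contact_force"])
command_gripper(.0,25)
s=r.read_state(); print(s["grip_width"],s["eef_pos"],np.round(s["contact_force"],1),np.round(s["torque"],2),s["time_s"])
p,d=optics.get_image("scene"); cv2.imwrite("pics/s2.png",cv2.resize(p[120:280,170:400,::-1],None,fx=3,fy=3))
```

```text
False
[0.56386225 0.11652742 0.10255716] [ 0.3 -0.5  0.2]
0.013809241787309362 [0.56321577 0.11659248 0.10247326] [-3.4  0.8  5.3] [ 0.03  0.46 -0.04] 4.9667
```

View pics/s2.png

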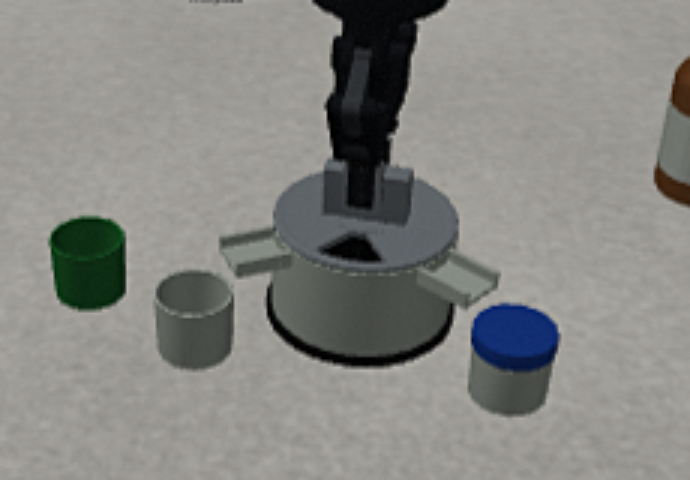

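The picture shows the fingers on the bar at about (368,190) and both pots undisturbed. The grip width is 13.8 mm and the forces are small. Next I'll turn the cap in steps and watch the force.

Run:
```python
from h import *
q=np.array(r.read_state()["joint_positions"]); e=q[5]+(A0-A1)
for t in np.linspace(q[5],e,5)[1:]:
    q2=q.copy(); q2[5]=t; r.movej(q2)
    s=r.read_state(); print(round(s["joint_positions"][5],3),np.round(s["contact_force"],1),np.round(s["torque"],2),round(s["grip_width"],4),s["time_s"])
    if np.linalg.norm(s["contact_force"])>40: print("stop"); break
p,d=optics.get_image("scene"); cv2.imwrite("pics/s3.png",cv2.resize(p[120:280,170:400,::-1],None,fx=3,fy=3))
```

```text
0.525 [-2.9  0.5  2.9] [ 0.06  0.4  -0.03] 0.0137 5.35
0.756 [-5.1  1.5  3.8] [ 0.21  0.66 -0.06] 0.0133 5.6833
0.992 [-5.6  2.6  4.7] [ 0.31  0.81 -0.09] 0.0134 6.0167
1.226 [-4.7  2.9  4.9] [ 0.42  0.82 -0.1 ] 0.0135 6.35
```

View pics/s3.png

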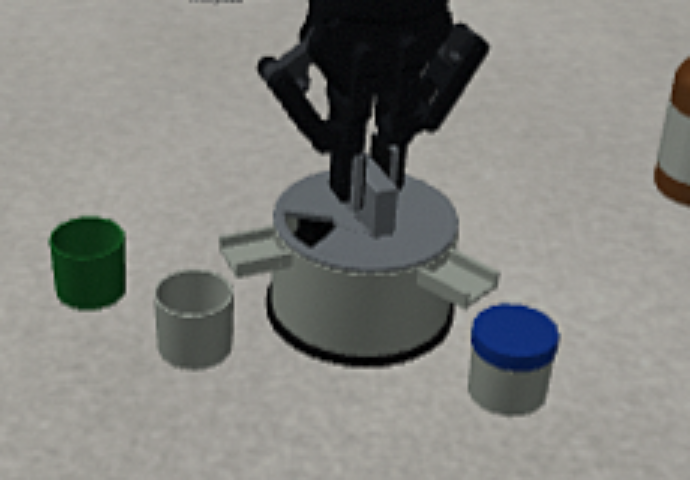

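The opening, at about (310,228) in the crop, may be slightly short of the lip. I'll release and rise, then measure.

Run:
```python
from h import *
command_gripper(.045)
s=r.read_state(); p=np.array(s["eef_pos"])
r.move_straight([p[0],p[1],.2],speed=.15)
r.movej(np.array(r.read_state()["joint_positions"])+[-.7,0,0,0,0,0])
p,d=optics.get_image("top"); print(r.read_state()["time_s"])
cv2.imwrite("pics/t4.png",cv2.resize(cv2.convertScaleAbs(p[140:250,150:340,::-1],alpha=1.6),None,fx=4,fy=4,interpolation=cv2.INTER_CUBIC))
W=back("top",d); dist=np.hypot(*(W[...,:2]-AX).transpose(2,0,1))
m=(dist<.04)&(W[...,2]>.09)&(W[...,2]<.11); q=W[m][:,:2]; print(m.sum(),q.mean(0)); q=q-q.mean(0)
vt=np.linalg.svd(q,full_matrices=False)[2]; b=np.arctan2(vt[0][1],vt[0][0]); print("bar",b,"opening",(b-np.pi/2+np.pi/2)%np.pi-np.pi/2)
```

```text
9.125
239 [0.56313663 0.11686072]
bar -2.7325018806366566 opening -1.1617055538417596
```

View pics/t4.png

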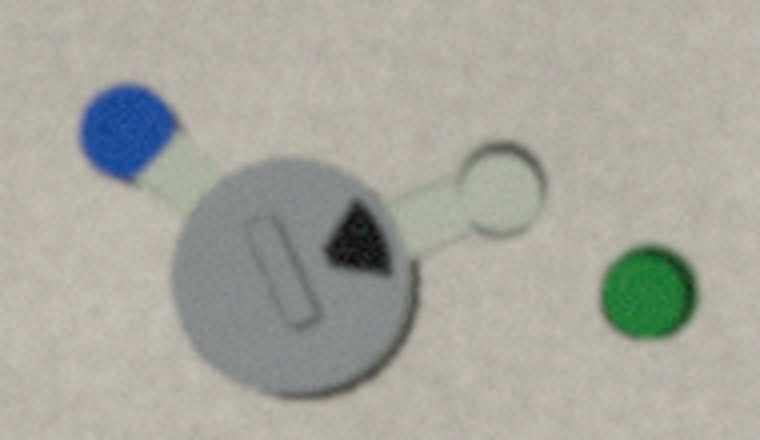

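The opening at (370,240) now points at the open pot's lip at (430,218), and both pots are at their original pixels. The bar gives an opening direction of -1.162 against the -1.16 I aimed for. As a check that doesn't rely on the bar, I'll compare the lip centreline directly.

Run:
```python
from h import *
c=lambda x,y:(x/4+150-.375,y/4+140-.375)
C=np.array([.5627,.1165])
L=[ray("top",c(*v),.063)[:2] for v in((400,231),(462,205),(431,218))]
print("lip edge dir",np.arctan2(*(L[1]-L[0])[::-1]),"from axis",[round(np.arctan2(*(x-C)[::-1]),3) for x in L])
l=ray("top",c(165,182),.063)[:2]; print("other lip",np.arctan2(*(l-C)[::-1]))
o=ray("top",c(374,236),.068)[:2]; print("opening outer mid",np.arctan2(*(o-C)[::-1]))
s=r.read_state(); print(s["eef_pos"],np.round(s["contact_force"],1),np.abs(s["dq"]).max())
```

```text
lip edge dir -1.1922598533946087 from axis [np.float64(-1.19), np.float64(-1.191), np.float64(-1.191)]
other lip 0.9165329649505958
opening outer mid -1.1436231772167886
[ 0.50607588 -0.27248592  0.19905287] [0.6 0.1 0.1] 0.0044520992185139345
```

```bash
python3 -c "
from workcell import r
r.finish_job()"
```

```text
the job is handed in; nothing more can be done
```

I turned the cap by its bar through about 0.94 rad clockwise, so its opening lines up with the lip over the open white pot. Then I released it, moved the arm clear and handed the job in. No verdict is reported.

- **Alignment:** In the last top view the opening points at -1.14 to -1.16 rad in the world frame. The lip lies at -1.16 to -1.19 rad, so they agree to about 0.05 rad or better (0.2 rad is allowed).
- **Pots:** Both appeared at the same pixel positions as at the start, upright.
- **Forces and time:** The tool force stayed under about 8 N in every reading. The robot's clock was at about 9.1 s at the last look, well inside the 29 s limit.
- **Disagreements:**
  - The scene camera placed the bar about 4 mm farther out in x than the top camera did. I used the top camera, and the gentle grip bore that out.
  - A rough reading of the lidded pot's lip was about 0.07 rad off the direction from its pot. That reading came from a partly hidden lip and doesn't change the result.

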